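# Trap a suspension leg's spring with the slotted holding plate

## Robot

A 6-joint arm with a two-finger parallel gripper is mounted at the origin on the work surface. World frame = base frame: x ahead of the robot, y to its left, z up, the work surface at z = 0. Lengths are in m, angles in degrees, forces in N, time in s.
With the tool pointing down it reaches from about 0.4 to 0.825 m from the base axis. Payload 7 kg.
Tool frame: the origin (TCP) lies midway between the tips of the shut fingers; the grasp point (between the pads) lies 19 mm behind it (ctrl.hold_point_z is the distance from the TCP to the grasp point, in m); z points along the fingers, y is the line along which they close (so a half turn about z gives the same grasp; the last joint's range is limited). The gripper opens to 88 mm and grips with 3 to 60 N. Pads are 19 mm wide; open, the fingers measure 130 mm over their backs; the gripper's body (78 mm by 193 mm) begins 47 mm behind the grasp point.
Start: joints at [-58.608, 20.546, 0.682, 0, -70.136, -16.507], TCP at [0.173, -0.652, 0.227] pointing down, gripper open.
Joint ranges: [-176.03, 176.03], [-82.01, 121.73], [-58.28, 71.71], [-173.87, 95.51], [-174.79, -0.11], [-173.66, 173.66]. Speed limits (degrees/s): [136.94, 136.94, 172.46, 180, 180, 180].

## Interface

Orientations are given as [roll, pitch, yaw] about the fixed x, y, z axes, in that order (R = Rz(yaw) Ry(pitch) Rx(roll)).
In Python, from plant import ctrl gives the robot as it stands.
- The arm moves only by the tool apply_moves, never from a script. Its argument "deltas" is a list of rows, each an object with "fingers": the finger opening in mm, from 0 to 87.6; "delta_pos": the shift along the tool's x, y, z in mm, a list of three; "angular": the turn, a rotation vector about the tool's x, y, z in degrees, a list of three. A call has 1 to 10 rows; each row is the pose to reach, as a shift and turn from the pose commanded when the call began, along the tool's axes at that moment; what a row does not reach only later rows make up. A row lasts 1/10 s, in which the tool goes at most 50 mm and 8.59 degrees, less where a joint would pass 70% of its speed; a pose out of reach is approached as far as the arm can. A call with a gripper value outside its range is refused whole. The fingers move at their own pace and stop on an object; the grip force is fixed at half the most. Time passes only in rows, so rows that repeat a pose let the fingers close. It gives the time, the measured TCP pose, the force, the opening and the grip force at its end, in the units of the state.
- ctrl.get_obs(): the state, without advancing time (a new reading comes with each control period).
- ctrl.snapshot(name): name is "scene" or "top"; returns the picture (420x560x3 uint8, red, green, blue); there is no depth.
- ctrl.camera_params(name): a dict with "fx", "fy", "cx", "cy" (pixels), "cam_to_world" (4x4, takes a point from camera to world coordinates). Camera axes: x right, y up, looking along -z (the intrinsics and any distortion apply to the point x, -y, -z); pixel columns grow to the right and rows downward; lengths in m; the calibration is good to about 2 mm. A picture is of the moment at which its call begins. camera_params takes no time and is no camera call.
- ctrl.close_job(): hands the job in; it is judged then, once.
The state is a dict: "clock": time; "joint_pos": joint angles; "qvel": joint speeds; "tau": joint torques, N m; "tool_pos": TCP position; "orientation": TCP orientation; "force": force on the tool from outside, world axes, zero at the start; "moment": the same for the moment, N m; "opening": finger opening in m; "gripper_force": force on a finger pad.
Only numpy, scipy, OpenCV 4.12 (cv2) and the standard library are available. Lean on these libraries where they do the work, as an engineer would, in place of code of your own. Each camera call takes 0.05 s, during which the arm holds its last target. There are 200 camera calls.

## Task

An e-scooter suspension leg stands in the bench vise, its spring pushing the orange spring cup up against the nut on the damper rod. Pick up the slotted holding plate by its red grip, press the cup down into the leg with the plate, slide the plate under the nut until the rod is fully home in the slot, then let the spring rise so that the nut sits in the plate's recess, and let go with the spring trapped. Work gently: do not ram the cup onto its stop or lean hard on the rod and nut, and leave the grease jar, top cap and wrench where they are.

Things in the scene. Friction and masses are not known exactly. Their poses are not given: they have to be found in the camera images.
- vise: Blue bench vise (fixed) with an aluminium suspension leg (tube 46 mm across, black rim 49 mm) clamped upright in its soft jaws. Origin: on the bench, on the leg's axis; z up. Jaws' top 140 mm above the bench; jaws reach 120 mm from the leg's axis to the vise's +y side, 25 mm to -y, 74 mm to -x, 71 mm to +x; only the leg stands higher.
- clamp (a point): Point on the leg's axis, level with the jaws' top (140 mm above the bench). The leg is clamped higher or lower from one time to the next: its tube ends 42 to 66 mm above this point, and out of it rises the orange spring cup (38 mm across, flat top 16 mm above the tube's end). Feel for the cup. Cup, nut and rod are all on this axis and take up to 30 N from the plate, pushes from below and above counted together (home under the nut: about 18 N).
- cup_axis (a point): Point on the line along which the orange cup plunges (the leg's axis), 120 mm above the bench, inside the leg. The cup goes straight down; its spring pushes up with 6 N at first and 0.6 N more per mm (11 N at 8 mm); hard stop at 11 mm, still 5 mm above the tube's end; it comes back up when let go. It stands up against the underside of the nut at first.
- rod_axis (a point): Point on the damper rod's axis (the leg's axis), 130 mm above the bench, inside the leg. The steel damper rod (fixed, 10 mm across) rises out of the cup's middle and carries a fixed nut (18 mm across, 8 mm high) whose underside is level with the top of the cup before it is pressed; the rod's end stands 6 mm above the nut. The plate may come from any side.
- plate: Loose steel holding plate (about 150 g), flat on the bench, 8 mm thick, 40 mm wide, from x = -42 to +30 mm. Origin: on its underside at the slot's seat, where the rod's axis lies when home; x towards the slot's open end, z up. Slot 13 mm wide from its closed end at x = -5 mm (the rod touches it when home) to x = 13 mm, then widening at 45 degrees to a mouth 25 mm wide at x = 19 to 30 mm.
- plate_mouth (a point): Point on the plate's underside in the slot's mouth, 22 mm ahead of the seat (plate x = +22 mm). With this point on the rod's axis (2 mm to spare) the plate can be lowered past the nut, a prong on either side of it, onto the cup and pushes the cup down.
- plate_seat (a point): Centre of the floor of the recess, 5 mm above the underside, on the seat's axis; it lies at the nut's underside when home. The recess for the nut is 3 mm deep, x = -10 to +8 mm, 21 mm wide. The lip before it (x = 8 to 13 mm) is the full 8 mm thick: the cup must be down by more than 8 mm while the plate slides under the nut, and rises to 5 mm once the nut is in the recess.
- plate_grip (a point): Where to hold the plate: in its upright red grip, at plate x = -33 mm, 50 mm above the underside. The grip is 12 mm thick along the plate's x and 28 mm wide along its y, and reaches from 8 to 72 mm above the underside. Axes as the plate's.
- grease_mid (a point): Centre of the grease jar (60 mm across, 55 mm high, green lid), a bystander.
- topcap_mid (a point): Centre of the leg's aluminium top cap (50 mm across, 28 mm high), a bystander.
- wrench: Wrench lying flat on the bench (170 mm long), a bystander. Origin: underside of its middle, x along it.

How it is judged (in metres and radians):
On the way:
1. the plate is lifted off the bench (height (world z) of plate_grip above 0.15 m), for 0.1 s.
At the end, for the whole second after the job is handed in: The plate lies level (within 4 degrees) and at rest with the rod home in its slot and the nut in its recess (the seat within 3 mm sideways of the leg's axis), and it is under the spring's load: more than 6 N between plate and leg, which is more than its own weight (horizontal distance between plate_seat and clamp below 0.003 m and angle between plate's own z axis and vertical below 0.07 rad and contact force between plate and vise above 6 N and linear speed of plate below 0.01 m/s); the robot touches nothing.
It fails at once if the leg (cup, rod, nut or tube) is rammed or leaned on hard: over 30 N from the plate (contact force between plate and vise above 30 N).
It fails at once if the gripper itself presses on the vise or the leg with over 8 N (contact force between the fingers and vise above 8 N).
It fails at once if the grease jar, the top cap or the wrench is moved by more than 20 mm (distance of any of grease_mid, topcap_mid, wrench from where it was at the start of the episode above 0.02 m).
It also fails if it takes over 64 s, if anything falls off the work surface, if the arm or the gripper's body presses on something with over 40 N, if the wrist force passes 120 N, or if a joint passes its speed limit or range.

## Working session

There is one attempt and no reset: what is moved stays moved. The work goes in short steps, Python scripts to look and compute and a tool call to move; the robot and the scene stay as the last step left them, time stands still between calls to the robot, and variables do not carry over. Pictures are saved under pics/ and viewed, at most 10 in all, crops included, and the job is handed in when it is done.

Besides the shell and the picture viewer there is one more tool, called as name([rows], argument=value, ...), one row to a line, values as JSON. apply_moves: Moves the arm, as the interface text tells. Its arguments: {"type":"object","properties":{"deltas":{"type":"array"}},"required":["deltas"]}

```bash
mkdir -p pics
python3 - <<'E'
from plant import ctrl
import cv2,numpy as np
o=ctrl.get_obs();print(o)
for n in("scene","top"):
    cv2.imwrite(f"pics/{n}0.png",ctrl.snapshot(n)[:,:,::-1]);p=ctrl.camera_params(n);print(n,p)
E
```

```text
{'clock': 0.0, 'joint_pos': array([-5.86103817e+01,  2.05894811e+01,  6.32705817e-01, -1.94120515e-02,
       -7.01365520e+01, -1.65065195e+01]), 'qvel': array([ 0.00914875, -0.0193984 ,  0.08504236,  0.08774743,  0.01361821,
        0.0993469 ]), 'tau': array([ 1.04900992e-03, -5.82720709e+01,  2.93060321e+01,  6.99753106e+00,
        6.84678686e-03, -1.65378224e-04]), 'tool_pos': array([ 0.17320414, -0.65187898,  0.22563887]), 'orientation': array([ 1.79905334e+02, -9.02247191e-03, -1.65123504e+02]), 'force': array([0.42957814, 0.25632347, 0.31417576]), 'moment': array([ 0.03559118,  0.00047246, -0.02164882]), 'gripper_force': 0.0, 'opening': 0.08729089263953545}
scene {'fx': 419.9044629637289, 'fy': 419.9044629637289, 'cx': 280.77818618756476, 'cy': 208.41308413283545, 'cam_to_world': array([[ 0.3058688 , -0.80407262,  0.50981516,  0.9803395 ],
       [ 0.95205315,  0.25479983, -0.16932762, -0.15574057],
       [ 0.00625089,  0.53716317,  0.84345519,  0.68557282],
       [ 0.        ,  0.        ,  0.        ,  1.        ]])}
top {'fx': 396.717810412515, 'fy': 396.717810412515, 'cx': 280.0765856381762, 'cy': 211.7048210707148, 'cam_to_world': array([[ 0.00482828,  0.9985961 , -0.0527495 ,  0.577138  ],
       [-0.99997524,  0.00455146, -0.0053666 , -0.05955701],
       [-0.00511898,  0.05277411,  0.99859336,  0.80711551],
       [ 0.        ,  0.        ,  0.        ,  1.        ]])}
```

View pics/scene0.png

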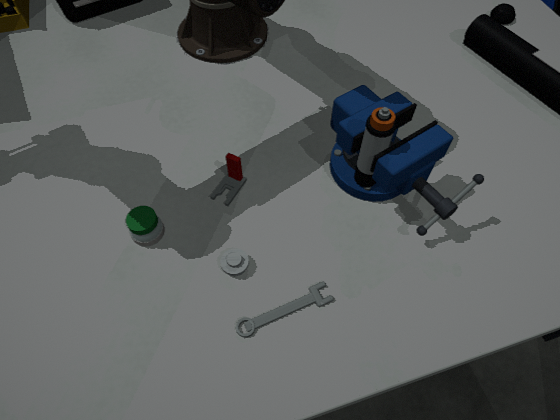

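View pics/top0.png

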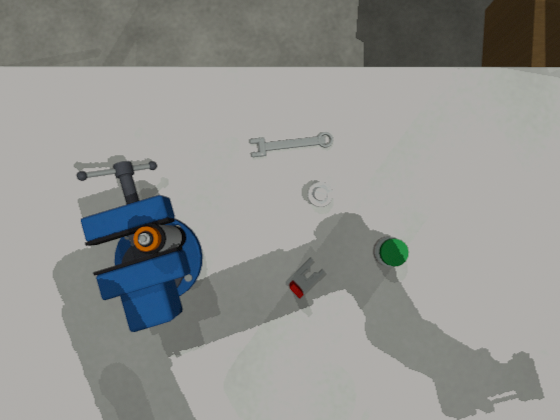

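The scene view shows the leg at about (381,120) and the plate at (230,180) with its red grip at (234,166). In the top view the nut is at (144,239), the grip at (296,289), and the slot opens up and to the right. I'll enlarge both.

Run:
```python
import cv2,numpy as np
s=cv2.imread("pics/scene0.png");t=cv2.imread("pics/top0.png")
c=lambda im,x,y,w,h,W,H:cv2.convertScaleAbs(cv2.resize(im[y:y+h,x:x+w],(W,H),interpolation=cv2.INTER_CUBIC),alpha=1.6)
a=np.hstack([c(t,280,250,50,50,400,300*0+300),c(t,120,215,50,50,400,300)])
b=np.hstack([c(s,205,145,50,62,400,300*0+300),c(s,350,95,60,50,400,300)])
# keep equal aspect: 8x horizontally,6x vertically for top; printed mapping
cv2.imwrite("pics/crop.png",np.vstack([a,b]))
```

```text
(no output)
```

View pics/crop.png

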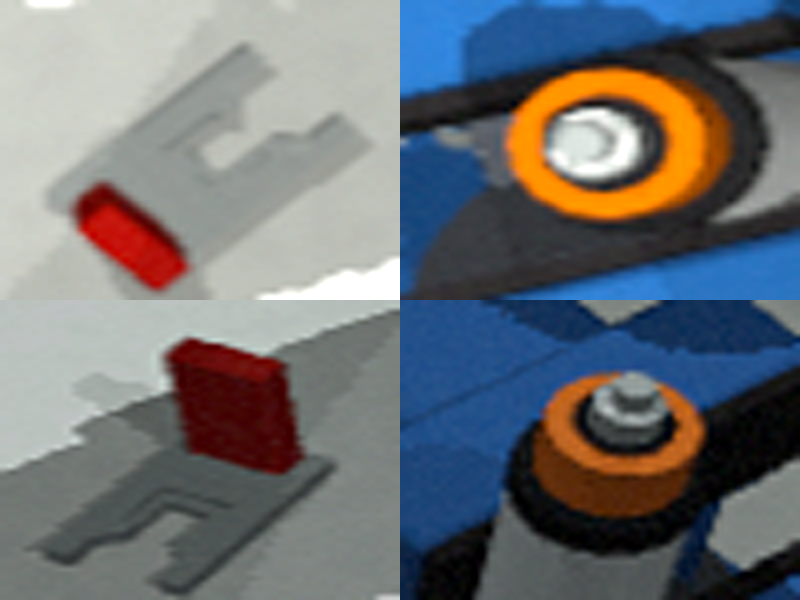

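```bash
cat > h.py <<'E'
import numpy as np
from plant import ctrl
from scipy.optimize import least_squares
from scipy.spatial.transform import Rotation as R
P={n:ctrl.camera_params(n) for n in("scene","top")}
def proj(n,X):
    p=P[n];T=np.linalg.inv(p["cam_to_world"]);c=np.atleast_2d(X)@T[:3,:3].T+T[:3,3]
    return np.c_[p["cx"]+p["fx"]*c[:,0]/-c[:,2],p["cy"]-p["fy"]*c[:,1]/-c[:,2]]
def plate(q,L):
    c,s=np.cos(q[2]),np.sin(q[2]);L=np.atleast_2d(L)
    return np.c_[q[0]+c*L[:,0]-s*L[:,1],q[1]+s*L[:,0]+c*L[:,1],L[:,2]]
def delta(pos,yaw=None,o=None):
    "shift (mm, tool axes) and turn (deg about tool z) to reach TCP pos, tool straight down with yaw"
    o=o or ctrl.get_obs();r=R.from_euler("xyz",o["orientation"],degrees=True)
    d=r.inv().apply(np.array(pos)-o["tool_pos"])*1e3
    t=np.zeros(3) if yaw is None else (r.inv()*R.from_euler("xyz",[180,0,yaw],degrees=True)).as_rotvec(degrees=True)
    return d.round(1),t.round(2)
E
cat > m.py <<'E'
from h import *
# plate
top=np.array([[245,43],[275,68],[335,113],[372,143]])/[8,6]+[280,250]
Lt=np.array([[30,20,8],[30,12.5,8],[30,-12.5,8],[30,-20,8]])/1e3
sc=np.array([[190,588],[155,578],[65,560],[28,546],[288,364],[185,340]])/[8,300/62]+[205,145]
Ls=np.array([[30,20,8],[30,12.5,8],[30,-12.5,8],[30,-20,8],[-39,14,72],[-39,-14,72]])/1e3
f=lambda q:np.r_[(proj("top",plate(q,Lt))-top).ravel(),(proj("scene",plate(q,Ls))-sc).ravel()]
s=least_squares(f,[.5,-.1,-.8]);print("plate",s.x[:2],np.degrees(s.x[2]),s.fun.round(1))
# grip top centre from top view red bright
import cv2
t=cv2.imread("pics/top0.png").astype(int)
m=(t[:,:,2]>120)&(t[:,:,1]<60)&(t[:,:,0]<60);m[:260]=0;m[320:]=0;m[:,:270]=0;m[:,320:]=0
v,u=np.nonzero(m);print("red",u.mean(),v.mean(),len(u),proj("top",plate(s.x,[-.033,0,.072])))
# leg
def g(q):
    A=lambda z:[q[0],q[1],z]
    return np.r_[(proj("top",A(.17+q[2]))-[142.9,238.3]).ravel(),(proj("scene",A(.17+q[2]))-[385.6,108.8]).ravel(),
                 (proj("top",A(.156+q[2]))-[145.6,238.8]).ravel(),(proj("scene",A(.156+q[2]))-[383.8,115.7]).ravel()]
s2=least_squares(g,[.55,.15,.054]);print("leg",s2.x,s2.fun.round(1))
gp=plate(s.x,[-.033,0,.05])[0];print("grip",gp)
for k in(90,-90):print(k,delta([gp[0],gp[1],.15],np.degrees(s.x[2])+k))
E
python3 m.py
```

```text
plate [ 0.58272917 -0.12526839] -96.85680580287388 [ 20.2 -35.1  16.  -35.6   7.  -30.8   1.9 -32.  -15.2 -26.4 -11.2 -27.9
  -1.4 -35.8   2.8 -36.3   7.5  -7.4  18.  -15.7]
red 294.0625 288.71875 32 [[299.93153866 227.60115041]]
leg [0.56790352 0.15093506 0.04320426] [-1.5 -0.1 -1.3  0.4 -0.9 -0.8 -1.4 -0. ]
grip [ 0.58666899 -0.09250442  0.05      ]
90 (array([-543.3,  434.4,   76.3]), array([ 4.0000e-02,  1.1000e-01, -1.5826e+02]))
-90 (array([-543.3,  434.4,   76.3]), array([ 0.08, -0.03, 21.74]))
```

```bash
cat >> m.py <<'E'
print('----')
print(top,sc)
for x0 in([.45,-.1,-.8],[.4,-.1,-.5],[.5,-.1,-1.2]):
    s=least_squares(f,x0,x_scale=[.01,.01,.1]);print(s.cost,s.x[:2],np.degrees(s.x[2]),s.fun.round(1))
ft=lambda q:(proj("top",plate(q,Lt))-top).ravel()
fs=lambda q:(proj("scene",plate(q,Ls))-sc).ravel()
for F in(ft,fs):
    s=least_squares(F,[.45,-.1,-.8],x_scale=[.01,.01,.1]);print(s.cost,s.x,np.degrees(s.x[2]),s.fun.round(1))
E
python3 m.py|sed -n '/----/,$p'
```

```text
----
[[310.625      257.16666667]
 [314.375      261.33333333]
 [321.875      268.83333333]
 [326.5        273.83333333]] [[228.75       266.52      ]
 [224.375      264.45333333]
 [213.125      260.73333333]
 [208.5        257.84      ]
 [241.         220.22666667]
 [228.125      215.26666667]]
5154.958368281071 [ 0.58272935 -0.12526842] -96.85746919854509 [ 20.2 -35.1  16.  -35.6   7.  -30.8   1.9 -32.  -15.2 -26.4 -11.2 -27.9
  -1.4 -35.8   2.8 -36.3   7.5  -7.4  18.  -15.7]
5154.95838054304 [ 0.58272838 -0.12526827] -96.8538351357491 [ 20.2 -35.1  16.  -35.6   7.  -30.8   1.9 -32.  -15.2 -26.4 -11.2 -27.9
  -1.4 -35.8   2.8 -36.3   7.5  -7.4  18.  -15.7]
5154.958366026828 [ 0.58272958 -0.12526846] -96.85833082882762 [ 20.2 -35.1  16.  -35.6   7.  -30.8   1.9 -32.  -15.2 -26.4 -11.2 -27.9
  -1.4 -35.8   2.8 -36.3   7.5  -7.4  18.  -15.7]
3.277608545667563 [ 0.49137508 -0.11086632 -0.79956712] -45.811821449137305 [ 0.8  0.9 -0.4 -0.6  0.8  1.  -1.2 -1.3]
13.865632987209267 [ 0.62626718 -0.13878019 -0.792353  ] -45.398483002632915 [-0.8  1.9 -0.1  2.2 -0.9 -0.1  0.2  1.   1.4 -1.9  0.2 -3.4]
```

```bash
sed -i 's/^sc=np.array(\(.*\]\])\)\//sc=(np.array(\1-[0,300])\//' m.py; sed -n 5p m.py; python3 m.py | sed -n '1,8p;/----/,$p' | grep -v '^ \['
```

```text
sc=(np.array([[190,588],[155,578],[65,560],[28,546],[288,364],[185,340]])-[0,300])/[8,300/62]+[205,145]
plate [ 0.49468593 -0.10818425] -47.90059985078121 [ 0.1 -0.6 -1.2 -2.  -0.3 -0.1 -2.4 -2.3 -2.7 -0.4 -1.5  0.  -0.9 -1.7
  0.5 -0.4 -0.4 -0.7  0.  -1.6]
red 294.0625 288.71875 32 [[294.99870328 289.76685137]]
leg [0.56790352 0.15093506 0.04320426] [-1.5 -0.1 -1.3  0.4 -0.9 -0.8 -1.4 -0. ]
grip [ 0.47256211 -0.08369881  0.05      ]
90 (array([-435.2,  472.2,   76.3]), array([ 1.0000e-02, -1.2000e-01,  1.5278e+02]))
-90 (array([-435.2,  472.2,   76.3]), array([ 9.000e-02,  1.000e-02, -2.722e+01]))
----
----
[[310.625      257.16666667]
17.075042357242207 [ 0.49468593 -0.10818425] -47.90060018542416 [ 0.1 -0.6 -1.2 -2.  -0.3 -0.1 -2.4 -2.3 -2.7 -0.4 -1.5  0.  -0.9 -1.7
  0.5 -0.4 -0.4 -0.7  0.  -1.6]
17.075042357242566 [ 0.49468593 -0.10818425] -47.900600390363955 [ 0.1 -0.6 -1.2 -2.  -0.3 -0.1 -2.4 -2.3 -2.7 -0.4 -1.5  0.  -0.9 -1.7
  0.5 -0.4 -0.4 -0.7  0.  -1.6]
17.075042357242577 [ 0.49468593 -0.10818425] -47.900600012076865 [ 0.1 -0.6 -1.2 -2.  -0.3 -0.1 -2.4 -2.3 -2.7 -0.4 -1.5  0.  -0.9 -1.7
  0.5 -0.4 -0.4 -0.7  0.  -1.6]
3.277608545667563 [ 0.49137508 -0.11086632 -0.79956712] -45.811821449137305 [ 0.8  0.9 -0.4 -0.6  0.8  1.  -1.2 -1.3]
3.365885657067653 [ 0.49681998 -0.10723611 -0.80056207] -45.86882799986848 [-1.3  0.3 -0.2  0.8  0.1 -0.6  1.5  0.8 -0.1 -0.4  0.  -1. ]
```

```bash
python3 -c "
from h import *
print(delta([.471,-.0853,.15],-135.8))"
```

```text
(array([-433.3,  471.1,   76.3]), array([ 9.000e-02,  1.000e-02, -2.932e+01]))
```

apply_moves([
  {"fingers": 60, "delta_pos": [-40, 45, 10], "angular": [0, 0, -3]},
  {"fingers": 60, "delta_pos": [-70, 76, 14], "angular": [0, 0, -6]},
  {"fingers": 60, "delta_pos": [-100, 108, 18], "angular": [0, 0, -9]},
  {"fingers": 60, "delta_pos": [-130, 140, 22], "angular": [0, 0, -12]},
  {"fingers": 60, "delta_pos": [-160, 172, 26], "angular": [0, 0, -15]},
  {"fingers": 60, "delta_pos": [-190, 204, 30], "angular": [0, 0, -18]},
  {"fingers": 60, "delta_pos": [-220, 236, 34], "angular": [0, 0, -21]},
  {"fingers": 60, "delta_pos": [-250, 270, 40], "angular": [0, 0, -24]},
  {"fingers": 60, "delta_pos": [-280, 303, 45], "angular": [0, 0, -27]},
  {"fingers": 60, "delta_pos": [-310, 336, 50], "angular": [0, 0, -29.3]},
])

```text
clock: 1.1
tool_pos: [0.387, -0.2462, 0.1764]
orientation: [-180.0, 0.0, -135.7]
force: [0.2, 0.1, 0.2]
opening: 0.0598
gripper_force: 0.0
```

```bash
python3 -c "
from h import *
o=ctrl.get_obs();print(o['tool_pos'],o['orientation'],o['force'])
print(delta([.471,-.0853,.12],-135.8))"
```

```text
[ 0.38695659 -0.24623238  0.17636973] [-1.79994431e+02  8.38593260e-03 -1.35698026e+02] [0.19546215 0.10791674 0.20246809]
(array([-172.5,   56.5,   56.4]), array([-0.01,  0.01,  0.1 ]))
```

apply_moves([
  {"fingers": 60, "delta_pos": [-40, 13, 13], "angular": [0, 0, 0]},
  {"fingers": 60, "delta_pos": [-80, 26, 26], "angular": [0, 0, 0]},
  {"fingers": 60, "delta_pos": [-120, 39, 39], "angular": [0, 0, 0]},
  {"fingers": 60, "delta_pos": [-150, 49, 49], "angular": [0, 0, 0]},
  {"fingers": 60, "delta_pos": [-172.5, 56.5, 56.5], "angular": [0, 0, 0]},
  {"fingers": 60, "delta_pos": [-172.5, 56.5, 56.5], "angular": [0, 0, 0]},
])

```text
clock: 1.7
tool_pos: [0.4715, -0.0852, 0.1189]
orientation: [179.9, -0.1, -135.7]
force: [-0.8, -0.2, 0.6]
opening: 0.0599
gripper_force: 0.0
```

Run:
```python
from h import *
import cv2
o=ctrl.get_obs();print(o['tool_pos'],o['force'])
a=ctrl.snapshot("scene")[120:220,160:290,::-1];b=ctrl.snapshot("top")[220:340,240:360,::-1]
cv2.imwrite("pics/g1.png",cv2.convertScaleAbs(np.hstack([cv2.resize(a,(400,308)),cv2.resize(b,(308,308))]),alpha=1.5))
```

```text
[ 0.47154175 -0.08517902  0.11889051] [-0.81564542 -0.17264128  0.56631209]
```

View pics/g1.png

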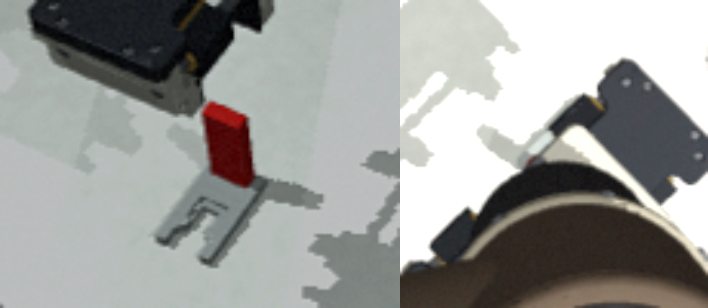

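Run:
```python
from h import *
o=ctrl.get_obs();r=R.from_euler("xyz",o["orientation"],degrees=True)
for d in([0,0,0],[0,.03,0],[0,-.03,0],[0,.05,0],[0,-.05,0],[0,-.04,-.066],[0,.096,-.066],[0,-.096,-.066],[.039,.096,-.066],[-.039,.096,-.066]):
    X=o["tool_pos"]+r.apply(d);print(d,X.round(3),((proj("scene",X)-[160,120])*400/130).round(),((proj("top",X)-[240,220])*308/120).round())
```

```text
[0, 0, 0] [ 0.471 -0.087  0.12 ] [[210.  59.]] [[148. 192.]]
[0, 0.03, 0] [ 0.45  -0.065  0.12 ] [[236.  25.]] [[116. 224.]]
[0, -0.03, 0] [ 0.492 -0.108  0.12 ] [[182.  94.]] [[180. 161.]]
[0, 0.05, 0] [ 0.436 -0.051  0.12 ] [[254.   4.]] [[ 94. 245.]]
[0, -0.05, 0] [ 0.506 -0.123  0.12 ] [[163. 118.]] [[202. 140.]]
[0, -0.04, -0.066] [ 0.499 -0.116  0.186] [[157.  25.]] [[200. 163.]]
[0, 0.096, -0.066] [ 0.404 -0.018  0.186] [[ 287. -130.]] [[ 38. 321.]]
[0, -0.096, -0.066] [ 0.538 -0.156  0.186] [[95. 98.]] [[266.  98.]]
[0.039, 0.096, -0.066] [ 0.376 -0.045  0.186] [[ 228. -152.]] [[ 83. 369.]]
[-0.039, 0.096, -0.066] [0.432 0.009 0.186] [[ 347. -108.]] [[ -7. 274.]]
```

The fingers straddle the grip as projected: grip top at (228,105), near finger at (195,100) in the crop. Next is the descent.

apply_moves([
  {"fingers": 60, "delta_pos": [0, 0, 25], "angular": [0, 0, 0]},
  {"fingers": 60, "delta_pos": [0, 0, 50], "angular": [0, 0, 0]},
  {"fingers": 60, "delta_pos": [0, 0, 70], "angular": [0, 0, 0]},
  {"fingers": 60, "delta_pos": [0, 0, 85], "angular": [0, 0, 0]},
  {"fingers": 60, "delta_pos": [0, 0, 90], "angular": [0, 0, 0]},
  {"fingers": 30, "delta_pos": [0, 0, 90], "angular": [0, 0, 0]},
  {"fingers": 20, "delta_pos": [0, 0, 90], "angular": [0, 0, 0]},
  {"fingers": 5, "delta_pos": [0, 0, 90], "angular": [0, 0, 0]},
  {"fingers": 5, "delta_pos": [0, 0, 90], "angular": [0, 0, 0]},
  {"fingers": 5, "delta_pos": [0, 0, 90], "angular": [0, 0, 0]},
])

```text
clock: 2.8
tool_pos: [0.4713, -0.0871, 0.0306]
orientation: [-180.0, 0.0, -135.8]
force: [-0.4, 0.5, -0.1]
opening: 0.0258
gripper_force: 0.0
```

apply_moves([
  {"fingers": 5, "delta_pos": [0, 0, 0], "angular": [0, 0, 0]},
  {"fingers": 5, "delta_pos": [0, 0, 0], "angular": [0, 0, 0]},
  {"fingers": 5, "delta_pos": [0, 0, 0], "angular": [0, 0, 0]},
  {"fingers": 5, "delta_pos": [0, 0, 0], "angular": [0, 0, 0]},
  {"fingers": 5, "delta_pos": [0, 0, 0], "angular": [0, 0, 0]},
  {"fingers": 5, "delta_pos": [0, 0, 0], "angular": [0, 0, 0]},
])

```text
clock: 3.4
tool_pos: [0.4711, -0.0871, 0.0302]
orientation: [-180.0, 0.0, -135.8]
force: [-1.6, 2.3, 5.1]
opening: 0.012
gripper_force: 30.0
```

apply_moves([
  {"fingers": 5, "delta_pos": [0, 0, -10], "angular": [0, 0, 0]},
  {"fingers": 5, "delta_pos": [0, 0, -35], "angular": [0, 0, 0]},
  {"fingers": 5, "delta_pos": [0, 0, -70], "angular": [0, 0, 0]},
  {"fingers": 5, "delta_pos": [0, 0, -105], "angular": [0, 0, 0]},
  {"fingers": 5, "delta_pos": [0, 0, -140], "angular": [0, 0, 0]},
  {"fingers": 5, "delta_pos": [0, 0, -175], "angular": [0, 0, 0]},
  {"fingers": 5, "delta_pos": [0, 0, -210], "angular": [0, 0, 0]},
  {"fingers": 5, "delta_pos": [0, 0, -240], "angular": [0, 0, 0]},
  {"fingers": 5, "delta_pos": [0, 0, -260], "angular": [0, 0, 0]},
  {"fingers": 5, "delta_pos": [0, 0, -260], "angular": [0, 0, 0]},
])

```text
clock: 4.4
tool_pos: [0.472, -0.0874, 0.2934]
orientation: [-179.8, 0.2, -135.8]
force: [0.5, -0.1, -1.4]
opening: 0.0115
gripper_force: 30.0
```

apply_moves([
  {"fingers": 5, "delta_pos": [-15, 10, 0], "angular": [0, 0, 0]},
  {"fingers": 5, "delta_pos": [-40, 27, 0], "angular": [0, 0, 0]},
  {"fingers": 5, "delta_pos": [-70, 47, 0], "angular": [0, 0, 0]},
  {"fingers": 5, "delta_pos": [-100, 67, 0], "angular": [0, 0, 0]},
  {"fingers": 5, "delta_pos": [-130, 87, 0], "angular": [0, 0, 0]},
  {"fingers": 5, "delta_pos": [-160, 107, 0], "angular": [0, 0, 0]},
  {"fingers": 5, "delta_pos": [-190, 127, 0], "angular": [0, 0, 0]},
  {"fingers": 5, "delta_pos": [-215, 145, 0], "angular": [0, 0, 0]},
  {"fingers": 5, "delta_pos": [-230, 155, 0], "angular": [0, 0, 0]},
  {"fingers": 5, "delta_pos": [-234.7, 157, 0], "angular": [0, 0, 0]},
])

```text
clock: 5.4
tool_pos: [0.5295, 0.1902, 0.2888]
orientation: [180.0, -0.1, -135.7]
force: [-0.2, -1.0, -2.1]
opening: 0.0118
gripper_force: 30.0
```

Run:
```python
from h import *
import cv2
o=ctrl.get_obs();print(o['tool_pos'],o['orientation'],o['force'],o['moment'],o['opening'])
s=ctrl.snapshot("scene")[:,:,::-1];t=ctrl.snapshot("top")[:,:,::-1]
cv2.imwrite("pics/s2.png",s);cv2.imwrite("pics/t2.png",t)
a=s[50:150,330:430];b=t[170:270,90:190]
cv2.imwrite("pics/g2.png",cv2.convertScaleAbs(np.hstack([cv2.resize(i,(400,600)if 0 else(400,400),interpolation=cv2.INTER_CUBIC) for i in(a,b)]),alpha=1.5))
```

```text
[0.52952955 0.19023157 0.28877856] [ 1.79967090e+02 -1.20743952e-01 -1.35733851e+02] [-0.15745902 -0.99351379 -2.14167955] [ 0.00159518  0.17243705 -0.01553427] 0.01181956705215806
```

View pics/g2.png

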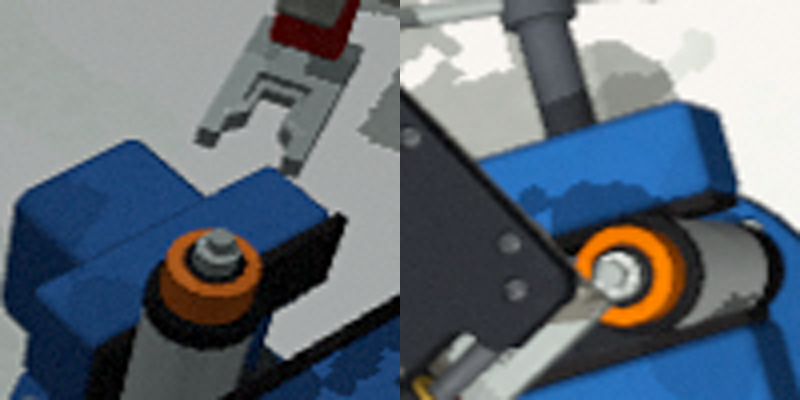

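The plate hangs level above and behind the leg. In the scene crop the prong tips are at (197,130)–(222,139) and (284,160)–(303,164), and the cup centre is at about (213,268). Next: the plate–leg offset from this one camera.

```bash
cat > rel.py <<'E'
from h import *
o=ctrl.get_obs();z=o["tool_pos"][2]-.0300;tcp=o["tool_pos"]
px=np.array([[303,164],[284,159],[222,139],[197,130]])/4+[330,50]
L=np.array([[30,20,8],[30,12.5,8],[30,-12.5,8],[30,-20,8]])/1e3
yaw=np.radians(o["orientation"][2]+90)
def pl(q):X=plate([q[0],q[1],q[2]],L);X[:,2]+=z;return X
s=least_squares(lambda q:(proj("scene",pl(q))-px).ravel(),[.56,.15,yaw],x_scale=[.01,.01,.1])
s1=least_squares(lambda q:(proj("scene",pl([*q,yaw]))-px).ravel(),[.56,.15])
print("z",z,"free",s.x,np.degrees(s.x[2]),s.fun.round(1));print("fixed",s1.x,np.degrees(yaw),s1.fun.round(1))
d=np.array([np.cos(yaw),np.sin(yaw)]);n=np.array([-d[1],d[0]])
for X in(s.x,s1.x):
    print("seat expected in front of tcp: x,y in plate axes",((X[:2]-tcp[:2])@d*1e3).round(1),((X[:2]-tcp[:2])@n*1e3).round(1))
for h in(.042,.046,.05,.054):
    g=lambda q:np.r_[(proj("scene",[q[0],q[1],h+.17])-[384.4,109.6]).ravel(),(proj("scene",[q[0],q[1],h+.156])-[383.4,116.1]).ravel()]
    a=least_squares(g,[.56,.15]);r=a.x-s1.x[:2]
    print(h,a.x.round(4),a.fun.round(1),"leg in plate frame mm",(r@d*1e3).round(1),(r@n*1e3).round(1),"top px",proj("top",[*a.x,h+.17]).round(1))
E
python3 rel.py
```

```text
z 0.25920200913455416 free [ 0.55610792  0.1680934  -0.77129887] -44.19216978187414 [ 0.4  0.3  0.1 -0.1 -0.9 -0.4  0.5  0.2]
fixed [0.55668835 0.16868067] -45.77995927760236 [ 0.2  0.5  0.   0.1 -0.8 -0.6  0.6 -0. ]
seat expected in front of tcp: x,y in plate axes 33.5 4.5
seat expected in front of tcp: x,y in plate axes 33.5 5.3
0.042 [0.5679 0.1521] [ 0.4  0.  -0.4 -0. ] leg in plate frame mm 19.7 -3.5 top px [[140.9 238.1]]
0.046 [0.5713 0.1496] [ 0.4  0.  -0.5 -0. ] leg in plate frame mm 23.9 -2.8 top px [[141.7 235.9]]
0.05 [0.5748 0.147 ] [ 0.5 -0.  -0.5  0. ] leg in plate frame mm 28.1 -2.1 top px [[142.6 233.6]]
0.054 [0.5782 0.1444] [ 0.5 -0.  -0.5  0. ] leg in plate frame mm 32.4 -1.5 top px [[143.4 231.3]]
```

apply_moves([
  {"fingers": 5, "delta_pos": [1, 2, 5], "angular": [0, 0, 0]},
  {"fingers": 5, "delta_pos": [2, 4, 15], "angular": [0, 0, 0]},
  {"fingers": 5, "delta_pos": [3.3, 6, 28], "angular": [0, 0, 0]},
  {"fingers": 5, "delta_pos": [3.3, 6, 36], "angular": [0, 0, 0]},
  {"fingers": 5, "delta_pos": [3.3, 6, 38], "angular": [0, 0, 0]},
  {"fingers": 5, "delta_pos": [3.3, 6, 38], "angular": [0, 0, 0]},
  {"fingers": 5, "delta_pos": [3.3, 6, 38], "angular": [0, 0, 0]},
])

```text
clock: 6.2
tool_pos: [0.5236, 0.191, 0.2524]
orientation: [-180.0, 0.0, -135.8]
force: [0.7, -0.0, -1.8]
opening: 0.0115
gripper_force: 30.0
```

Run:
```python
from h import *
import cv2
o=ctrl.get_obs();print(o['tool_pos'],o['orientation'],o['force'],o['moment'],o['opening'])
s=ctrl.snapshot("scene")[:,:,::-1];cv2.imwrite("pics/s3.png",s)
cv2.imwrite("pics/g3.png",cv2.convertScaleAbs(cv2.resize(s[70:130,345:425],(800,600),interpolation=cv2.INTER_CUBIC),alpha=1.5))
```

```text
[0.5236051  0.19099488 0.25239361] [-1.79984389e+02  2.73918649e-02 -1.35812544e+02] [ 0.68442456 -0.02961281 -1.81744064] [0.05514991 0.10706142 0.02278237] 0.011504927360153008
```

View pics/g3.png

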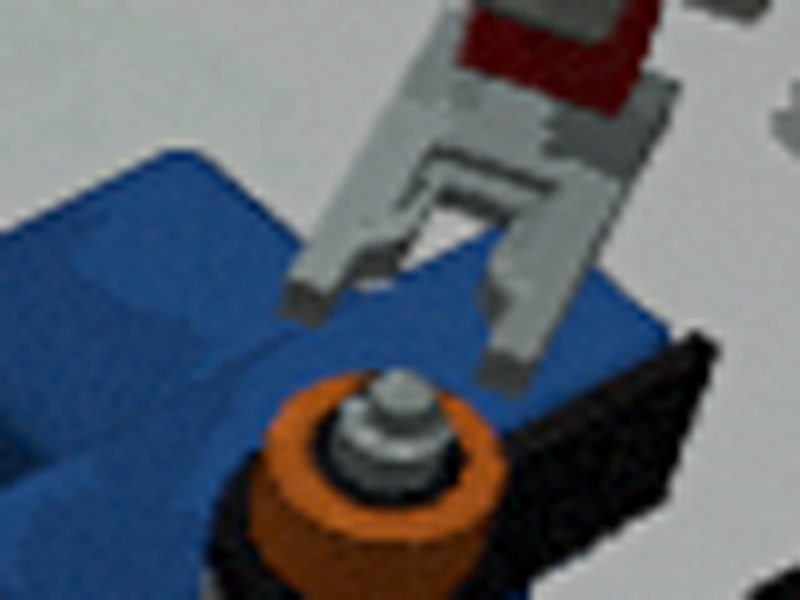

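```bash
sed -i 's|^px=.*|px=np.array([[538,362],[485,346],[329,295],[284,280]])/10+[345,70]|; s/\[384.4,109.6\]/[385.3,109.2]/; s/\[383.4,116.1\]/[383.6,115.6]/' rel.py; python3 rel.py
```

```text
z 0.22251766522879265 free [ 0.54787903  0.16919283 -0.75633723] -43.334931116714195 [-0.4 -0.1  0.2 -0.   0.2  0.1  0.   0.1]
fixed [0.54877816 0.17011558] -45.81140065556738 [-0.6  0.3  0.1  0.2  0.3 -0.2  0.2 -0.3]
seat expected in front of tcp: x,y in plate axes 32.6 2.1
seat expected in front of tcp: x,y in plate axes 32.6 3.4
0.042 [0.5673 0.1534] [ 0.1 -0.  -0.1  0. ] leg in plate frame mm 24.9 1.6 top px [[140.1 238.6]]
0.046 [0.5707 0.1508] [ 0.1 -0.  -0.1  0. ] leg in plate frame mm 29.1 2.3 top px [[140.9 236.3]]
0.05 [0.5742 0.1483] [ 0.1 -0.1 -0.1  0.1] leg in plate frame mm 33.4 3.0 top px [[141.7 234. ]]
0.054 [0.5776 0.1457] [ 0.1 -0.1 -0.1  0.1] leg in plate frame mm 37.6 3.6 top px [[142.5 231.7]]
```

apply_moves([
  {"fingers": 5, "delta_pos": [-1.8, 0, 2], "angular": [0, 0, 0]},
  {"fingers": 5, "delta_pos": [-1.8, 0, 6], "angular": [0, 0, 0]},
  {"fingers": 5, "delta_pos": [-1.8, 0, 10], "angular": [0, 0, 0]},
  {"fingers": 5, "delta_pos": [-1.8, 0, 13], "angular": [0, 0, 0]},
  {"fingers": 5, "delta_pos": [-1.8, 0, 15], "angular": [0, 0, 0]},
  {"fingers": 5, "delta_pos": [-1.8, 0, 16], "angular": [0, 0, 0]},
  {"fingers": 5, "delta_pos": [-1.8, 0, 16], "angular": [0, 0, 0]},
])

```text
clock: 6.95
tool_pos: [0.5246, 0.1922, 0.2359]
orientation: [-180.0, -0.0, -135.8]
force: [0.1, -0.4, -1.8]
opening: 0.0117
gripper_force: 30.0
```

Run:
```python
from h import *
import cv2
o=ctrl.get_obs();print(o['tool_pos'],o['orientation'],o['force'],o['moment'],o['opening'])
s=ctrl.snapshot("scene")[:,:,::-1];cv2.imwrite("pics/s4.png",s)
cv2.imwrite("pics/g4.png",cv2.convertScaleAbs(cv2.resize(s[80:134,350:422],(800,600),interpolation=cv2.INTER_CUBIC),alpha=1.5))
```

```text
[0.52456621 0.19216822 0.23592364] [-1.79999566e+02 -1.19946056e-02 -1.35812867e+02] [ 0.05576504 -0.44289477 -1.79597939] [0.03666423 0.0486377  0.00210917] 0.011693786306789411
```

View pics/g4.png

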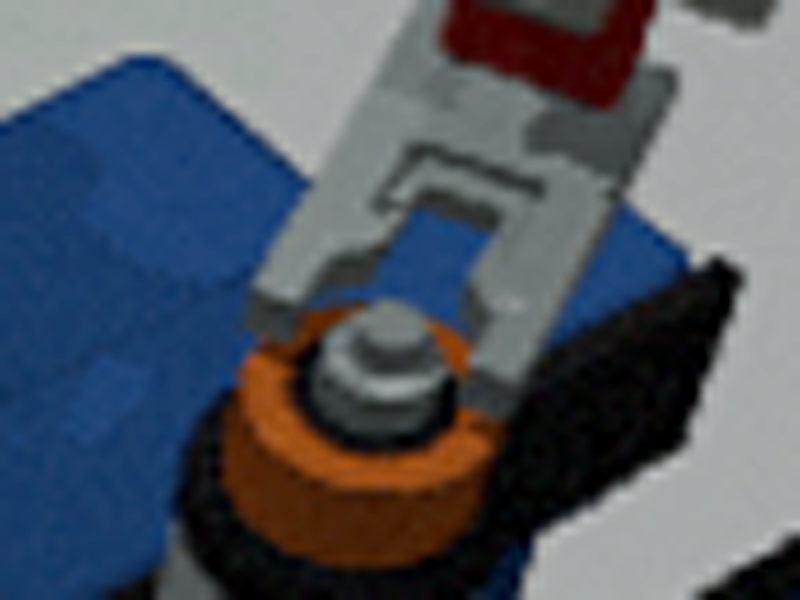

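The prongs straddle the nut symmetrically: inner tips at (300,308) and (468,370), rod top at (392,325). That puts the rod at about plate (26.6, 0.2) mm. I'll lower slowly to feel the cup.

apply_moves([
  {"fingers": 5, "delta_pos": [0, 0, 1], "angular": [0, 0, 0]},
  {"fingers": 5, "delta_pos": [0, 0, 2], "angular": [0, 0, 0]},
  {"fingers": 5, "delta_pos": [0, 0, 3], "angular": [0, 0, 0]},
  {"fingers": 5, "delta_pos": [0, 0, 4], "angular": [0, 0, 0]},
  {"fingers": 5, "delta_pos": [0, 0, 5], "angular": [0, 0, 0]},
  {"fingers": 5, "delta_pos": [0, 0, 5.5], "angular": [0, 0, 0]},
  {"fingers": 5, "delta_pos": [0, 0, 6], "angular": [0, 0, 0]},
  {"fingers": 5, "delta_pos": [0, 0, 6], "angular": [0, 0, 0]},
])

```text
clock: 7.8
tool_pos: [0.5247, 0.1923, 0.2305]
orientation: [-180.0, 0.0, -135.8]
force: [-2.4, 0.9, 4.8]
opening: 0.0119
gripper_force: 30.0
```

apply_moves([
  {"fingers": 5, "delta_pos": [0, 0, 0.5], "angular": [0, 0, 0]},
  {"fingers": 5, "delta_pos": [0, 0, 1], "angular": [0, 0, 0]},
  {"fingers": 5, "delta_pos": [0, 0, 1], "angular": [0, 0, 0]},
])

```text
clock: 8.1
tool_pos: [0.5247, 0.1923, 0.2292]
orientation: [-180.0, 0.0, -135.8]
force: [-3.4, 0.6, 4.2]
opening: 0.0115
gripper_force: 30.0
```

apply_moves([
  {"fingers": 5, "delta_pos": [0, 0, 0.5], "angular": [0, 0, 0]},
  {"fingers": 5, "delta_pos": [0, 0, 1], "angular": [0, 0, 0]},
  {"fingers": 5, "delta_pos": [0, 0, 1], "angular": [0, 0, 0]},
])

```text
clock: 8.4
tool_pos: [0.5247, 0.1923, 0.2282]
orientation: [-180.0, 0.0, -135.8]
force: [-3.8, 2.0, 5.2]
opening: 0.0116
gripper_force: 30.0
```

apply_moves([
  {"fingers": 5, "delta_pos": [0, 0, 0.7], "angular": [0, 0, 0]},
  {"fingers": 5, "delta_pos": [0, 0, 1.4], "angular": [0, 0, 0]},
  {"fingers": 5, "delta_pos": [0, 0, 2.1], "angular": [0, 0, 0]},
  {"fingers": 5, "delta_pos": [0, 0, 2.8], "angular": [0, 0, 0]},
  {"fingers": 5, "delta_pos": [0, 0, 3.5], "angular": [0, 0, 0]},
  {"fingers": 5, "delta_pos": [0, 0, 4], "angular": [0, 0, 0]},
  {"fingers": 5, "delta_pos": [0, 0, 4], "angular": [0, 0, 0]},
])

```text
clock: 9.1
tool_pos: [0.5247, 0.1923, 0.2246]
orientation: [-180.0, 0.0, -135.8]
force: [-3.8, 0.7, 6.8]
opening: 0.012
gripper_force: 30.0
```

Run:
```python
from h import *
import cv2
o=ctrl.get_obs();print(o['tool_pos'],o['orientation'],o['force'],o['moment'],o['opening'])
s=ctrl.snapshot("scene")[:,:,::-1];cv2.imwrite("pics/s5.png",s)
cv2.imwrite("pics/g5.png",cv2.convertScaleAbs(cv2.resize(s[80:134,350:422],(800,600),interpolation=cv2.INTER_CUBIC),alpha=1.5))
```

```text
[0.52469697 0.19230893 0.22458459] [-1.79988322e+02  3.34580707e-02 -1.35803886e+02] [-3.81203303  0.73729325  6.8259125 ] [ 0.0325606   1.58422996 -0.09132571] 0.01195299702184422
```

View pics/g5.png

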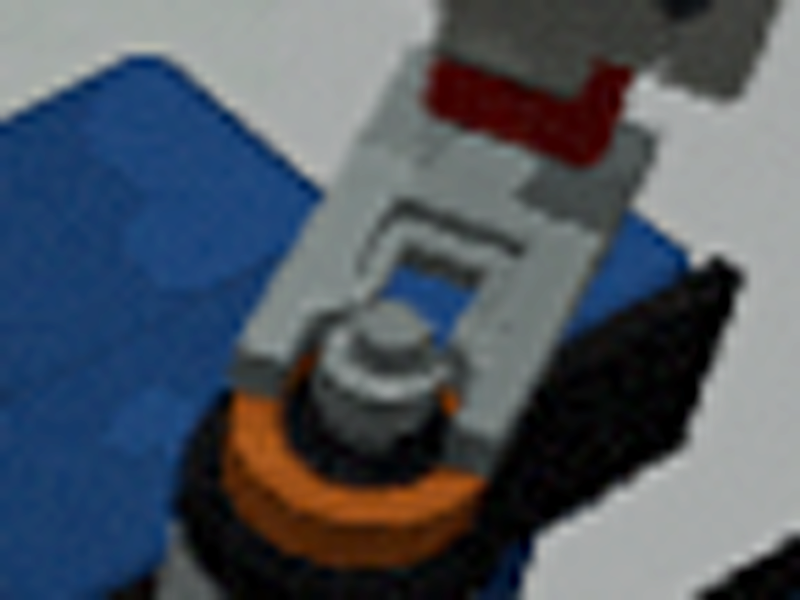

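Cup is pressed about 4–5 mm, with the nut standing clear between the prongs; rod top is at (392,325). I'll continue down with a slight pitch to offset the tilt in the grip.

apply_moves([
  {"fingers": 5, "delta_pos": [0, 0, 0.6], "angular": [-0.3, 0, 0]},
  {"fingers": 5, "delta_pos": [0, 0, 1.2], "angular": [-0.6, 0, 0]},
  {"fingers": 5, "delta_pos": [0, 0, 1.8], "angular": [-1, 0, 0]},
  {"fingers": 5, "delta_pos": [0, 0, 2.4], "angular": [-1, 0, 0]},
  {"fingers": 5, "delta_pos": [0, 0, 3], "angular": [-1, 0, 0]},
  {"fingers": 5, "delta_pos": [0, 0, 3], "angular": [-1, 0, 0]},
])

```text
clock: 9.75
tool_pos: [0.5251, 0.192, 0.222]
orientation: [179.1, 0.1, -135.8]
force: [-4.8, -0.2, 9.4]
opening: 0.0117
gripper_force: 30.0
```

apply_moves([
  {"fingers": 5, "delta_pos": [0, 0, 0.3], "angular": [0, 0, 0]},
  {"fingers": 5, "delta_pos": [0, 0, 0.5], "angular": [0, 0, 0]},
  {"fingers": 5, "delta_pos": [0, 0, 0.5], "angular": [0, 0, 0]},
])

```text
clock: 10.05
tool_pos: [0.525, 0.192, 0.2216]
orientation: [179.1, 0.1, -135.8]
force: [-3.8, 0.3, 9.3]
opening: 0.0119
gripper_force: 30.0
```

Run:
```python
from h import *
import cv2
o=ctrl.get_obs();print(o['tool_pos'],o['orientation'],o['force'],o['moment'],o['opening'])
s=ctrl.snapshot("scene")[:,:,::-1];cv2.imwrite("pics/s6.png",s)
cv2.imwrite("pics/g6.png",cv2.convertScaleAbs(cv2.resize(s[80:134,350:422],(800,600),interpolation=cv2.INTER_CUBIC),alpha=1.5))
```

```text
[0.52503883 0.19202119 0.22162552] [ 1.79060980e+02  5.26271414e-02 -1.35800321e+02] [-3.79180385  0.2825482   9.26401982] [-0.58125495  1.31005247 -0.09189551] 0.011865537198065424
```

apply_moves([
  {"fingers": 5, "delta_pos": [0, 0, 0.4], "angular": [-0.2, 0, 0]},
  {"fingers": 5, "delta_pos": [0, 0, 0.7], "angular": [-0.4, 0, 0]},
  {"fingers": 5, "delta_pos": [0, 0, 0.7], "angular": [-0.4, 0, 0]},
  {"fingers": 5, "delta_pos": [0, 0, 0.7], "angular": [-0.4, 0, 0]},
])

```text
clock: 10.5
tool_pos: [0.5252, 0.1919, 0.2214]
orientation: [178.7, 0.1, -135.8]
force: [-5.7, -0.5, 12.6]
opening: 0.0118
gripper_force: 30.0
```

Run:
```python
from h import *
import cv2
o=ctrl.get_obs();print(o['tool_pos'],o['orientation'],o['force'],o['moment'],o['opening'])
s=ctrl.snapshot("scene")[:,:,::-1];cv2.imwrite("pics/s6.png",s)
cv2.imwrite("pics/g6.png",cv2.convertScaleAbs(cv2.resize(s[80:134,350:422],(800,600),interpolation=cv2.INTER_CUBIC),alpha=1.5))
```

```text
[0.52520303 0.19194817 0.22142225] [ 1.78680081e+02  7.55345413e-02 -1.35797501e+02] [-5.74444177 -0.45002029 12.59613887] [-0.86776758  1.58452693 -0.11293689] 0.01178168157943187
```

View pics/g6.png

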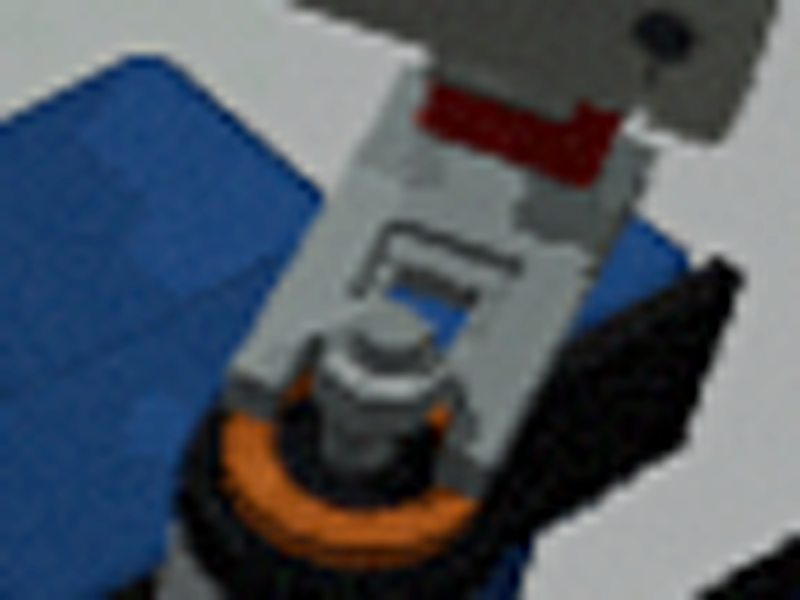

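The cup is at its stop (about 14 N), and the nut clears the prongs' top face at (385,365). I'll back off about 1 mm, then slide.

apply_moves([
  {"fingers": 5, "delta_pos": [0, 0, -0.5], "angular": [0, 0, 0]},
  {"fingers": 5, "delta_pos": [0, 0, -0.9], "angular": [0, 0, 0]},
  {"fingers": 5, "delta_pos": [0, -1, -0.9], "angular": [0, 0, 0]},
  {"fingers": 5, "delta_pos": [0, -2, -0.9], "angular": [0, 0, 0]},
  {"fingers": 5, "delta_pos": [0, -3, -1], "angular": [0, 0, 0]},
  {"fingers": 5, "delta_pos": [0, -4, -1], "angular": [0, 0, 0]},
  {"fingers": 5, "delta_pos": [0, -4, -1], "angular": [0, 0, 0]},
])

```text
clock: 11.25
tool_pos: [0.5278, 0.1902, 0.2218]
orientation: [178.6, 0.1, -135.8]
force: [-5.1, 3.9, 9.8]
opening: 0.0116
gripper_force: 30.0
```

apply_moves([
  {"fingers": 5, "delta_pos": [0, -1, 0], "angular": [0, 0, 0]},
  {"fingers": 5, "delta_pos": [0, -2, 0], "angular": [0, 0, 0]},
  {"fingers": 5, "delta_pos": [0, -3, -0.1], "angular": [0, 0, 0]},
  {"fingers": 5, "delta_pos": [0, -4, -0.1], "angular": [0, 0, 0]},
  {"fingers": 5, "delta_pos": [0, -4, -0.1], "angular": [0, 0, 0]},
])

```text
clock: 11.75
tool_pos: [0.5309, 0.1876, 0.2219]
orientation: [178.6, 0.2, -135.8]
force: [-4.6, 4.1, 10.0]
opening: 0.0121
gripper_force: 30.0
```

apply_moves([
  {"fingers": 5, "delta_pos": [0, -1, 0], "angular": [0, 0, 0]},
  {"fingers": 5, "delta_pos": [0, -2, 0], "angular": [0, 0, 0]},
  {"fingers": 5, "delta_pos": [0, -3, -0.1], "angular": [0, 0, 0]},
  {"fingers": 5, "delta_pos": [0, -4, -0.1], "angular": [0, 0, 0]},
  {"fingers": 5, "delta_pos": [0, -4, -0.1], "angular": [0, 0, 0]},
])

```text
clock: 12.25
tool_pos: [0.5339, 0.1848, 0.222]
orientation: [178.6, 0.2, -135.8]
force: [-3.4, 4.9, 8.9]
opening: 0.0121
gripper_force: 30.0
```

apply_moves([
  {"fingers": 5, "delta_pos": [0, -1, 0], "angular": [0, 0, 0]},
  {"fingers": 5, "delta_pos": [0, -2, 0], "angular": [0, 0, 0]},
  {"fingers": 5, "delta_pos": [0, -3, -0.1], "angular": [0, 0, 0]},
  {"fingers": 5, "delta_pos": [0, -4, -0.1], "angular": [0, 0, 0]},
  {"fingers": 5, "delta_pos": [0, -4, -0.1], "angular": [0, 0, 0]},
])

```text
clock: 12.75
tool_pos: [0.5367, 0.1819, 0.222]
orientation: [178.6, 0.2, -135.8]
force: [-3.9, 4.0, 9.4]
opening: 0.0116
gripper_force: 30.0
```

Run:
```python
from h import *
import cv2
o=ctrl.get_obs();print(o['tool_pos'],o['orientation'],o['force'],o['moment'],o['opening'])
s=ctrl.snapshot("scene")[:,:,::-1]
cv2.imwrite("pics/g7.png",cv2.convertScaleAbs(cv2.resize(s[80:134,350:422],(800,600),interpolation=cv2.INTER_CUBIC),alpha=1.5))
```

```text
[0.53669307 0.18193304 0.22203509] [ 178.61488097    0.20060535 -135.77395145] [-3.90665147  3.97257638  9.37167302] [ 1.38526107  1.34299522 -0.01416309] 0.011626738850831996
```

View pics/g7.png

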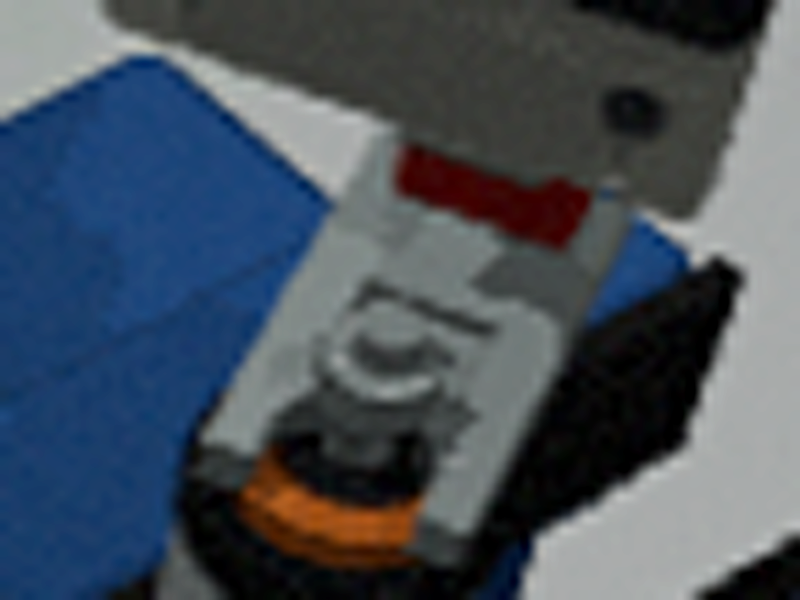

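The nut is over the throat and centred in the slot, at (385,365). That was my tenth and last picture, so from here I rely on force.

apply_moves([
  {"fingers": 5, "delta_pos": [0, -1, 0], "angular": [0, 0, 0]},
  {"fingers": 5, "delta_pos": [0, -2, 0], "angular": [0, 0, 0]},
  {"fingers": 5, "delta_pos": [0, -3, -0.1], "angular": [0, 0, 0]},
  {"fingers": 5, "delta_pos": [0, -4, -0.1], "angular": [0, 0, 0]},
  {"fingers": 5, "delta_pos": [0, -4, -0.1], "angular": [0, 0, 0]},
])

```text
clock: 13.3
tool_pos: [0.5395, 0.1791, 0.2221]
orientation: [178.6, 0.2, -135.8]
force: [-3.3, 4.9, 10.1]
opening: 0.0116
gripper_force: 30.0
```

apply_moves([
  {"fingers": 5, "delta_pos": [0, -1, 0], "angular": [0, 0, 0]},
  {"fingers": 5, "delta_pos": [0, -2, 0], "angular": [0, 0, 0]},
  {"fingers": 5, "delta_pos": [0, -3, -0.1], "angular": [0, 0, 0]},
  {"fingers": 5, "delta_pos": [0, -3, -0.1], "angular": [0, 0, 0]},
])

```text
clock: 13.7
tool_pos: [0.5415, 0.177, 0.222]
orientation: [178.6, 0.2, -135.8]
force: [-4.4, 4.5, 9.9]
opening: 0.012
gripper_force: 30.0
```

apply_moves([
  {"fingers": 5, "delta_pos": [0, -0.5, 0], "angular": [0, 0, 0]},
  {"fingers": 5, "delta_pos": [0, -1, 0], "angular": [0, 0, 0]},
  {"fingers": 5, "delta_pos": [0, -1, 0], "angular": [0, 0, 0]},
])

```text
clock: 14.0
tool_pos: [0.5421, 0.1764, 0.222]
orientation: [178.6, 0.2, -135.8]
force: [-3.7, 5.3, 9.4]
opening: 0.0118
gripper_force: 30.0
```

apply_moves([
  {"fingers": 5, "delta_pos": [0, -0.5, 0], "angular": [0, 0, 0]},
  {"fingers": 5, "delta_pos": [0, -1, 0], "angular": [0, 0, 0]},
  {"fingers": 5, "delta_pos": [0, -1, 0], "angular": [0, 0, 0]},
])

```text
clock: 14.3
tool_pos: [0.5428, 0.1757, 0.222]
orientation: [178.6, 0.2, -135.8]
force: [-4.3, 5.5, 10.4]
opening: 0.0119
gripper_force: 30.0
```

apply_moves([
  {"fingers": 5, "delta_pos": [0, -0.4, 0], "angular": [0, 0, 0]},
  {"fingers": 5, "delta_pos": [0, -0.8, 0], "angular": [0, 0, 0]},
  {"fingers": 5, "delta_pos": [0, -0.8, 0], "angular": [0, 0, 0]},
])

```text
clock: 14.6
tool_pos: [0.5433, 0.1751, 0.222]
orientation: [178.6, 0.2, -135.8]
force: [-3.9, 5.9, 11.1]
opening: 0.012
gripper_force: 30.0
```

apply_moves([
  {"fingers": 5, "delta_pos": [0, -0.4, 0], "angular": [0, 0, 0]},
  {"fingers": 5, "delta_pos": [0, -0.7, 0], "angular": [0, 0, 0]},
  {"fingers": 5, "delta_pos": [0, -0.7, 0], "angular": [0, 0, 0]},
])

```text
clock: 14.9
tool_pos: [0.5438, 0.1747, 0.222]
orientation: [178.6, 0.2, -135.8]
force: [-4.8, 4.7, 10.0]
opening: 0.0116
gripper_force: 30.0
```

apply_moves([
  {"fingers": 5, "delta_pos": [0, -0.4, 0], "angular": [0, 0, 0]},
  {"fingers": 5, "delta_pos": [0, -0.7, 0], "angular": [0, 0, 0]},
  {"fingers": 5, "delta_pos": [0, -0.7, 0], "angular": [0, 0, 0]},
])

```text
clock: 15.2
tool_pos: [0.5443, 0.1742, 0.2219]
orientation: [178.6, 0.2, -135.8]
force: [-5.4, 5.5, 9.5]
opening: 0.0117
gripper_force: 30.0
```

apply_moves([
  {"fingers": 5, "delta_pos": [0, -0.3, 0], "angular": [0, 0, 0]},
  {"fingers": 5, "delta_pos": [0, -0.6, 0], "angular": [0, 0, 0]},
  {"fingers": 5, "delta_pos": [0, -0.6, 0], "angular": [0, 0, 0]},
])

```text
clock: 15.5
tool_pos: [0.5447, 0.1737, 0.2219]
orientation: [178.6, 0.2, -135.8]
force: [-4.9, 5.4, 9.9]
opening: 0.0117
gripper_force: 30.0
```

apply_moves([
  {"fingers": 5, "delta_pos": [0, -0.3, 0], "angular": [0, 0, 0]},
  {"fingers": 5, "delta_pos": [0, -0.6, 0], "angular": [0, 0, 0]},
  {"fingers": 5, "delta_pos": [0, -0.6, 0], "angular": [0, 0, 0]},
])

```text
clock: 15.8
tool_pos: [0.5451, 0.1734, 0.2219]
orientation: [178.6, 0.2, -135.8]
force: [-6.4, 4.6, 10.5]
opening: 0.0119
gripper_force: 30.0
```

apply_moves([
  {"fingers": 5, "delta_pos": [0, -0.3, 0], "angular": [0, 0, 0]},
  {"fingers": 5, "delta_pos": [0, -0.6, 0], "angular": [0, 0, 0]},
  {"fingers": 5, "delta_pos": [0, -0.6, 0], "angular": [0, 0, 0]},
])

```text
clock: 16.1
tool_pos: [0.5455, 0.1729, 0.2219]
orientation: [178.6, 0.2, -135.8]
force: [-4.7, 5.5, 10.1]
opening: 0.0119
gripper_force: 30.0
```

apply_moves([
  {"fingers": 5, "delta_pos": [0, -0.3, 0], "angular": [0, 0, 0]},
  {"fingers": 5, "delta_pos": [0, -0.6, 0], "angular": [0, 0, 0]},
  {"fingers": 5, "delta_pos": [0, -0.6, 0], "angular": [0, 0, 0]},
])

```text
clock: 16.4
tool_pos: [0.5459, 0.1725, 0.2219]
orientation: [178.6, 0.2, -135.8]
force: [-5.0, 6.4, 10.1]
opening: 0.0121
gripper_force: 30.0
```

apply_moves([
  {"fingers": 5, "delta_pos": [0, -0.3, 0], "angular": [0, 0, 0]},
  {"fingers": 5, "delta_pos": [0, -0.6, 0], "angular": [0, 0, 0]},
  {"fingers": 5, "delta_pos": [0, -0.6, 0], "angular": [0, 0, 0]},
])

```text
clock: 16.7
tool_pos: [0.5463, 0.172, 0.2219]
orientation: [178.6, 0.2, -135.8]
force: [-4.9, 5.4, 9.4]
opening: 0.0118
gripper_force: 30.0
```

apply_moves([
  {"fingers": 5, "delta_pos": [0, -0.4, 0], "angular": [0, 0, 0]},
  {"fingers": 5, "delta_pos": [0, -0.8, 0], "angular": [0, 0, 0]},
  {"fingers": 5, "delta_pos": [0, -0.8, 0], "angular": [0, 0, 0]},
])

```text
clock: 17.0
tool_pos: [0.5465, 0.1719, 0.2218]
orientation: [178.5, 0.2, -135.8]
force: [-7.7, 7.9, 10.4]
opening: 0.0118
gripper_force: 30.0
```

Run:
```python
from h import *
import cv2
o=ctrl.get_obs();print(o['tool_pos'],o['force'],o['moment'])
s=ctrl.snapshot("scene")[:,:,::-1];cv2.imwrite("pics/s8.png",s)
g=s.astype(int)
for n,im in(("6",cv2.imread("pics/s6.png").astype(int)),("8",g)):
    m=(im[:,:,2]>60)&(im[:,:,1]<35)&(im[:,:,0]<35);m[:,:370]=0;m[:,430:]=0;m[:75]=0;m[112:]=0
    v,u=np.nonzero(m);print(n,"red",len(u),u.mean(),v.mean(),u.min(),u.max(),v.min(),v.max())
b=s[100:118,376:394].mean(2).astype(int)   # nut / rod / recess grey levels
print(b)
```

```text
[0.54654847 0.17185275 0.22182105] [-7.68111536  7.94665607 10.41836569] [2.6535649  2.56679889 0.03162208]<stdin>:8: RuntimeWarning: Mean of empty slice.
  ret = ret.dtype.type(ret / rcount)
Traceback (most recent call last):
ValueError: zero-size array to reduction operation minimum which has no identity
```

The rod is home: horizontal force rose to 11 N and the tool stopped advancing. I'll let the spring rise slowly, easing the forward push a little.

apply_moves([
  {"fingers": 5, "delta_pos": [0, 0.2, -0.5], "angular": [0, 0, 0]},
  {"fingers": 5, "delta_pos": [0, 0.2, -1], "angular": [0, 0, 0]},
  {"fingers": 5, "delta_pos": [0, 0.2, -1.5], "angular": [0, 0, 0]},
  {"fingers": 5, "delta_pos": [0, 0.2, -2], "angular": [0, 0, 0]},
  {"fingers": 5, "delta_pos": [0, 0.2, -2], "angular": [0, 0, 0]},
])

```text
clock: 17.55
tool_pos: [0.5465, 0.1718, 0.2233]
orientation: [178.5, 0.2, -135.8]
force: [-5.0, 6.5, 6.9]
opening: 0.0122
gripper_force: 30.0
```

apply_moves([
  {"fingers": 5, "delta_pos": [0, 0, -0.5], "angular": [0, 0, 0]},
  {"fingers": 5, "delta_pos": [0, 0, -1], "angular": [0, 0, 0]},
  {"fingers": 5, "delta_pos": [0, 0, -1], "angular": [0, 0, 0]},
])

```text
clock: 17.85
tool_pos: [0.5465, 0.1718, 0.2242]
orientation: [178.5, 0.2, -135.8]
force: [-4.6, 7.1, 7.6]
opening: 0.0118
gripper_force: 30.0
```

apply_moves([
  {"fingers": 5, "delta_pos": [0, 0, -0.4], "angular": [0, 0, 0]},
  {"fingers": 5, "delta_pos": [0, 0, -0.8], "angular": [0, 0, 0]},
  {"fingers": 5, "delta_pos": [0, 0, -0.8], "angular": [0, 0, 0]},
])

```text
clock: 18.15
tool_pos: [0.5465, 0.1718, 0.2249]
orientation: [178.5, 0.2, -135.8]
force: [-4.6, 6.5, 5.4]
opening: 0.0116
gripper_force: 30.0
```

apply_moves([
  {"fingers": 5, "delta_pos": [0, 0, -0.3], "angular": [0, 0, 0]},
  {"fingers": 5, "delta_pos": [0, 0, -0.6], "angular": [0, 0, 0]},
  {"fingers": 5, "delta_pos": [0, 0, -0.6], "angular": [0, 0, 0]},
])

```text
clock: 18.45
tool_pos: [0.5465, 0.1718, 0.2254]
orientation: [178.5, 0.2, -135.8]
force: [-4.4, 7.0, 5.8]
opening: 0.0118
gripper_force: 30.0
```

apply_moves([
  {"fingers": 5, "delta_pos": [0, 0, -0.3], "angular": [0, 0, 0]},
  {"fingers": 5, "delta_pos": [0, 0, -0.6], "angular": [0, 0, 0]},
  {"fingers": 5, "delta_pos": [0, 0, -0.6], "angular": [0, 0, 0]},
])

```text
clock: 18.75
tool_pos: [0.5464, 0.1718, 0.2259]
orientation: [178.5, 0.2, -135.8]
force: [-5.0, 6.4, 5.2]
opening: 0.0117
gripper_force: 30.0
```

apply_moves([
  {"fingers": 5, "delta_pos": [0, 0, -0.3], "angular": [0, 0, 0]},
  {"fingers": 5, "delta_pos": [0, 0, -0.5], "angular": [0, 0, 0]},
  {"fingers": 5, "delta_pos": [0, 0, -0.5], "angular": [0, 0, 0]},
])

```text
clock: 19.05
tool_pos: [0.5465, 0.1718, 0.2264]
orientation: [178.5, 0.2, -135.8]
force: [-3.2, 6.9, 4.7]
opening: 0.0121
gripper_force: 30.0
```

apply_moves([
  {"fingers": 5, "delta_pos": [0, 0.3, -0.3], "angular": [0, 0, 0]},
  {"fingers": 5, "delta_pos": [0, 0.3, -0.5], "angular": [0, 0, 0]},
  {"fingers": 5, "delta_pos": [0, 0.3, -0.5], "angular": [0, 0, 0]},
])

```text
clock: 19.35
tool_pos: [0.5464, 0.1718, 0.2269]
orientation: [178.6, 0.2, -135.8]
force: [-3.1, 6.8, 5.9]
opening: 0.0121
gripper_force: 30.0
```

apply_moves([
  {"fingers": 5, "delta_pos": [0, 0, -0.3], "angular": [0, 0, 0]},
  {"fingers": 5, "delta_pos": [0, 0, -0.5], "angular": [0, 0, 0]},
  {"fingers": 5, "delta_pos": [0, 0, -0.5], "angular": [0, 0, 0]},
])

```text
clock: 19.65
tool_pos: [0.5464, 0.1718, 0.227]
orientation: [178.5, 0.2, -135.8]
force: [-1.6, 7.0, 2.4]
opening: 0.0121
gripper_force: 30.0
```

Nut contact: the force drops steeply without further rise. Next I release.

apply_moves([
  {"fingers": 5, "delta_pos": [0, 0, -0.3], "angular": [0, 0, 0]},
  {"fingers": 5, "delta_pos": [0, 0, -0.3], "angular": [0, 0, 0]},
  {"fingers": 16, "delta_pos": [0, 0, -0.3], "angular": [0, 0, 0]},
  {"fingers": 22, "delta_pos": [0, 0, -0.3], "angular": [0, 0, 0]},
  {"fingers": 30, "delta_pos": [0, 0, -0.3], "angular": [0, 0, 0]},
  {"fingers": 40, "delta_pos": [0, 0, -0.3], "angular": [0, 0, 0]},
  {"fingers": 40, "delta_pos": [0, 0, -0.3], "angular": [0, 0, 0]},
  {"fingers": 40, "delta_pos": [0, 0, -0.3], "angular": [0, 0, 0]},
  {"fingers": 40, "delta_pos": [0, 0, -0.3], "angular": [0, 0, 0]},
])

```text
clock: 20.55
tool_pos: [0.546, 0.1701, 0.2274]
orientation: [178.6, -0.0, -135.8]
force: [-0.4, 0.2, 0.1]
opening: 0.0393
gripper_force: 0.0
```

Run:
```python
from h import *
o=ctrl.get_obs();print(o['tool_pos'],o['force'],o['moment'],o['opening'])
```

```text
[0.54600741 0.17010644 0.22742907] [-0.36250755  0.1746352   0.10518788] [-0.05474676 -0.03673794  0.00202566] 0.03932987453156079
```

Released and free of load. Now lift straight up and clear.

apply_moves([
  {"fingers": 40, "delta_pos": [0, 0, -8], "angular": [0, 0, 0]},
  {"fingers": 40, "delta_pos": [0, 0, -20], "angular": [0, 0, 0]},
  {"fingers": 40, "delta_pos": [0, 0, -35], "angular": [0, 0, 0]},
  {"fingers": 40, "delta_pos": [0, 0, -55], "angular": [0, 0, 0]},
  {"fingers": 40, "delta_pos": [0, 0, -80], "angular": [0, 0, 0]},
  {"fingers": 40, "delta_pos": [0, 0, -110], "angular": [0, 0, 0]},
  {"fingers": 40, "delta_pos": [0, 0, -130], "angular": [0, 0, 0]},
  {"fingers": 40, "delta_pos": [0, 0, -130], "angular": [0, 0, 0]},
])

```text
clock: 21.35
tool_pos: [0.5495, 0.1681, 0.3622]
orientation: [178.7, 0.4, -135.8]
force: [-0.0, -1.1, -0.0]
opening: 0.0406
gripper_force: 0.0
```

Run:
```python
from h import *
import cv2
o=ctrl.get_obs();print(o['tool_pos'],o['force'])
s=ctrl.snapshot("scene")[:,:,::-1];cv2.imwrite("pics/s9.png",s);im=s.astype(int)
m=(im[:,:,2]>1.9*im[:,:,1]+10)&(im[:,:,2]>1.9*im[:,:,0]+10)&(im[:,:,2]>40);m[:,:340]=0;m[:,450:]=0;m[140:]=0
red=m&(im[:,:,1]<.25*im[:,:,2]);v,u=np.nonzero(red);print("red",len(u),u.min(),u.max(),v.min(),v.max(),u.mean(),v.mean())
# expected grip silhouette: seat on the leg, underside = cup top(~.201)-.005, yaw -45.8
for seat in([.5675,.153],[.5695,.1495]):
    L=np.array([[x,y,z] for x in(-.039,-.027) for y in(-.014,.014) for z in(.008,.072)]);X=plate([*seat,np.radians(-45.8)],L);X[:,2]+=.196-.0
    p=proj("scene",X);print(p.min(0).round(1),p.max(0).round(1))
```

```text
[0.54950942 0.16813654 0.3621636 ] [-0.03808052 -1.09284063 -0.04002761]
red 604 384 409 66 104 395.96026490066225 84.69867549668874
[381.9  62.8] [411.2 105.4]
[380.4  64.1] [409.7 106.7]
```

The red grip stands where a homed plate should put it: (384–409, 66–104) measured against (382–411, 63–105) predicted.

```bash
python3 -c "
from plant import ctrl
print(ctrl.close_job())"
```

```text
the job is handed in; nothing more can be done
None
```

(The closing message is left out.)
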